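# Ink a rubber stamp and hold it on the red frame

### The arm

A 6-joint arm with a two-finger parallel gripper is mounted at the origin on a cart in front of the work surface, level with it; the furniture and walls round the work are solid. World frame = base frame: x ahead of the robot, y to its left, z up, the work surface at z = 0. Lengths are in m, angles in rad, forces in N, time in s.
With the tool pointing down it reaches from about 0.3 to 0.75 m from the base axis. Payload 8.5 kg.
Tool frame: the origin (TCP) lies on the centre line of the jaws, within the pads' length; the fingertips stand 17 mm ahead of it and the grasp point (between the pads) lies 2 mm behind it; z points along the fingers, y is the line along which they close (so a half turn about z gives the same grasp; the last joint's range is limited). The gripper opens to 88 mm and grips with 3 to 60 N. Pads are 18 mm wide; open, the fingers measure 123 mm over their backs; the gripper's body (75 mm by 187 mm) begins 45 mm behind the grasp point.
Start: joints at [1.112, 0.381, 1.297, -0, 1.464, -0.215], TCP at [0.133, 0.534, 0.256] pointing down, gripper open.
Joint ranges: [-3.11, 3.11], [-0.89, 2.33], [0.22, 2.48], [-1.42, 4.56], [0.17, 2.85], [-2.88, 2.88]. Speed limits (rad/s): [2.39, 2.39, 3.14, 3.14, 3.14, 3.14].

### API

Orientations are given as a 3x3 rotation matrix whose columns are the frame's x, y, z axes.
In Python, from cell import monitor, vision, close_job gives the robot as it stands.
- The arm moves only by the shell command python3 -m inch 'ROWS' [FORCE]. ROWS is JSON, a list that holds one entry, the list of rows, each a list of 7 numbers: the turn, a rotation vector about the tool's x, y, z each as a share of 90 degrees, from -1 to 1, then the shift along the tool's x, y, z each as a share of 0.4 m, from -1 to 1, then the opening in per cent of the stroke, from 0 (shut) to 100 (fully open). A call has exactly 5 rows; each row is the pose to reach, as a shift and turn from the pose commanded when the call began, along the tool's axes at that moment; what a row does not reach only later rows make up. A row lasts 1/8 s, in which the tool goes at most 62.5 mm and 10.7 degrees, less where a joint would pass 70% of its speed; a pose out of reach is approached as far as the arm can. A call with a number of a shift or a turn outside -1 to 1 is refused whole. A call with a gripper value outside its range is refused whole. The fingers move at their own pace and stop on an object; FORCE is the grip in N (left out, the last holds). Time passes only in rows, so rows that repeat a pose let the fingers close, or fill a call up. It gives the time, the measured TCP pose, the force, the opening and the grip force at its end, in the units of the state.
- monitor.observe(): the state, without advancing time (a new reading comes with each control period).
- vision.capture(name): name is "side" or "top"; returns a dict with "frame" (480x640x3 uint8, red, green, blue), "K" (3x3 intrinsics, pixels), "xyz" and "attitude" of the camera in the world. Camera axes: x right, y up, looking along -z (the intrinsics and any distortion apply to the point x, -y, -z); pixel columns grow to the right and rows downward; lengths in m; the calibration is good to about 2 mm. A picture is of the moment at which its call begins. There is no depth.
- close_job(): hands the job in; it is judged then, once.
The state is a dict: "t": time; "q": joint angles; "joint_vel": joint speeds; "tau": joint torques, N m; "eef_pos": TCP position; "eef_rot": TCP orientation; "force": force on the tool from outside, world axes, zero at the start; "moment": the same for the moment, N m; "grip_width": finger opening in m; "finger_force": force on a finger pad.
Only numpy, scipy, OpenCV 4.12 (cv2) and the standard library are available. Lean on these libraries where they do the work, as an engineer would, in place of code of your own. Each camera call takes 0.05 s, during which the arm holds its last target. There are 200 camera calls.

### The job

Pick up the rubber stamp by its brown knob, press its face gently and flat on the middle of the purple ink pad for about a second, lift it clear, then set it flat and squarely inside the red frame of the paper slip and press lightly. Keep it pressed there, steady, for three seconds, and finish while still holding it pressed in the frame: do not let go. Do not touch the blue-framed slip with the stamp, press hard, or disturb the green marker, the tape roll and the eraser.

Things in the scene. Friction and masses are not known exactly. Their poses are not given: they have to be found in the camera images.
- stamp_mid (a point): Centre of the loose rubber stamp, half-way up, 32 mm above its face; it starts upright on the desk. z up out of the knob. Base 24 mm (x) by 50 mm (y), 12 mm high; round stem 14 mm thick; brown knob 24 mm (x) by 34 mm (y), from 30 to 64 mm above the face. Grasp the knob across its 24 mm, about 47 mm above the face. The stamp may be used either way round.
- stamp_face (a point): Centre of the stamp's flat printing face, the underside of its base; same axes as stamp_mid, which lies 32 mm above it.
- stamp: The same stamp, 40 to 75 g; origin at the centre of its printing face, same axes.
- ink_centre (a point): Centre of the top of the purple ink pad, 16 mm above the desk; pad 58 mm (x) by 84 mm (y), x and y along its sides, z up.
- ink_pad: The purple springy pad; origin on the desk 16 mm below its top, same axes. Pressed, it sinks straight down 1 mm per 1.2 N, at most 8 mm (10 N), then is hard. It lies in a grey tray, 66 x 92 mm, rim 7 mm high, fixed to the desk.
- red_slip_frame (a point): Centre of the red frame printed on a white paper slip (56 x 82 mm), on the paper, 16 mm above the desk. x along its short side, y along its long side, z up; opening 38 x 64 mm. This is the frame to stamp. The two slips and the ink pad may stand in each other's places.
- red_slip: The red-framed slip's springy rubber mat, 58 x 84 mm, in a black tray 66 x 92 mm with a 7 mm rim, fixed to the desk; origin on the desk 16 mm below the frame's centre, same axes. Pressed, the paper sinks straight down 1 mm per 1.5 N, at most 8 mm (12 N), then is hard.
- blue_slip_frame (a point): Centre of the blue frame printed on a white paper slip (56 x 82 mm), on the paper, 16 mm above the desk. x along its short side, y along its long side, z up; opening 38 x 64 mm. Leave this one alone.
- blue_slip: The blue-framed slip's springy rubber mat, 58 x 84 mm, in a black tray 66 x 92 mm with a 7 mm rim, fixed to the desk; origin on the desk 16 mm below the frame's centre, same axes. Pressed, the paper sinks straight down 1 mm per 1.5 N, at most 8 mm (12 N), then is hard.
- marker_green: Bystander: green marker pen lying on the desk, 16 x 122 x 17 mm, long along its y; origin at the centre of its underside.
- tape_roll: Bystander: roll of tan tape, 49 mm across, 19 mm high; origin at the centre of its underside.
- monitor: Fixed obstacle, always in this place: large black monitor seen from behind. Its screen is a thin upright slab across x = 0.59 to 0.65 m, from y = -0.085 m to the left, 0.1 to 0.48 m above the desk; its flat foot lies left of y = 0.14 m. Keep the gripper and arm clear of it. Origin under its stand, on the desk.
- eraser: Bystander: blue and white eraser, 20 x 42 x 13 mm; origin at the centre of its underside.
There are look-alikes about, which are no part of the job. There is more than one size of the stamp; the job needs the larger.

How it is judged:
On the way, in this order (a step that is already met when the one before it is completed fails the run):
1. the held stamp is pressed flat and gently on the ink pad (contact force between stamp and ink_pad between 1.5 and 15 N and angle between stamp's own z axis and vertical below 0.12 rad and contact force between the fingers and stamp above 0.8 N and x of stamp_face in the frame of ink_centre between -0.02 and 0.02 m and y of stamp_face in the frame of ink_centre between -0.03 and 0.03 m), for 0.5 s.
2. the inked stamp is lifted clear of the pad (height (world z) of stamp_face above 0.026 m and contact force between stamp and ink_pad below 0.1 N and contact force between the fingers and stamp above 0.8 N), for 0.1 s.
3. the held stamp is pressed lightly, flat and square inside the red frame, for two seconds (contact force between stamp and red_slip between 1.5 and 15 N and angle between stamp's own z axis and vertical below 0.12 rad and contact force between the fingers and stamp above 0.8 N and x of stamp_face in the frame of red_slip_frame between -0.008 and 0.008 m and y of stamp_face in the frame of red_slip_frame between -0.008 and 0.008 m and angle between the y axis of stamp and the y axis of red_slip_frame, either way round below 0.2 rad and linear speed of stamp below 0.02 m/s), for 2 s.
At the end, for the whole second after the job is handed in: The gripper still holds the stamp with its face on the red-framed slip: centre within 8 mm of the frame's centre along each side, long side within 0.2 rad of the frame's long side (either way round), upright within 0.12 rad, pressed with 1.5 to 15 N, not moving (all of step 3); the arm keeps its last pose, push and grip.
It fails at once if the stamp touches the blue-framed slip (contact force between stamp and blue_slip above 0.3 N).
It fails at once if the stamp is pressed hard (over 20 N) on the pad or the slip (contact force between stamp and ink_pad above 20 N or contact force between stamp and red_slip above 20 N).
It fails at once if the marker, tape roll or eraser is moved more than 20 mm (distance of any of marker_green, tape_roll, eraser from where it was at the start of the episode above 0.02 m).
It also fails if it takes over 54 s, if anything falls off the work surface, if the arm or the gripper's body presses on something with over 40 N, if the wrist force passes 120 N, or if a joint passes its speed limit or range.

## Working session

There is one attempt and no reset: what is moved stays moved. The work goes in short steps, Python scripts to look and compute and a shell command to move; the robot and the scene stay as the last step left them, time stands still between calls to the robot, and variables do not carry over. Pictures are saved under pics/ and viewed, at most 10 in all, crops included, and the job is handed in when it is done.

```bash
mkdir -p pics; ls; python3 - <<'E'
from cell import monitor, vision
import cv2, numpy as np, pickle
s=monitor.observe(); print({k:np.round(v,3).tolist() for k,v in s.items()})
d={}
for n in("top","side"):
    c=vision.capture(n); d[n]=c
    cv2.imwrite(f"pics/{n}0.png",c["frame"][:,:,::-1]); print(n,{k:np.round(c[k],3).tolist() for k in c if k!="frame"})
pickle.dump(d,open("d0.pkl","wb"))
E
```

```text
pics
{'t': 0.0, 'q': [1.112, 0.381, 1.298, 0.0, 1.464, -0.215], 'joint_vel': [-0.002, -0.0, 0.001, 0.001, -0.001, -0.0], 'tau': [0.001, -43.792, -22.456, 0.071, 0.035, -0.0], 'eef_pos': [0.133, 0.533, 0.255], 'eef_rot': [[-0.97, 0.241, -0.001], [0.241, 0.97, -0.001], [0.0, -0.001, -1.0]], 'force': [-0.224, -0.425, -0.016], 'moment': [0.02, -0.021, -0.046], 'finger_force': 0.0, 'grip_width': 0.089}
top {'K': [[457.001, 0.0, 317.314], [0.0, 457.001, 238.338], [0.0, 0.0, 1.0]], 'xyz': [0.4, 0.036, 1.03], 'attitude': [[0.011, 0.991, -0.137], [-1.0, 0.013, 0.018], [0.02, 0.137, 0.99]]}
side {'K': [[580.678, 0.0, 321.276], [0.0, 580.678, 239.168], [0.0, 0.0, 1.0]], 'xyz': [0.366, -0.627, 0.785], 'attitude': [[0.967, 0.177, -0.186], [-0.256, 0.706, -0.66], [0.015, 0.685, 0.728]]}
```

View pics/top0.png

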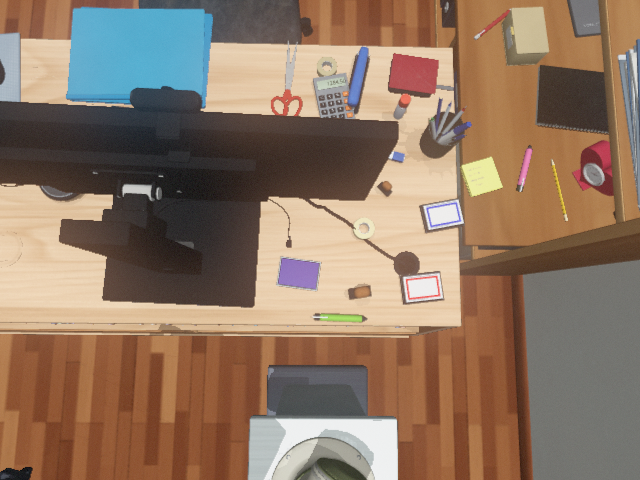

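View pics/side0.png

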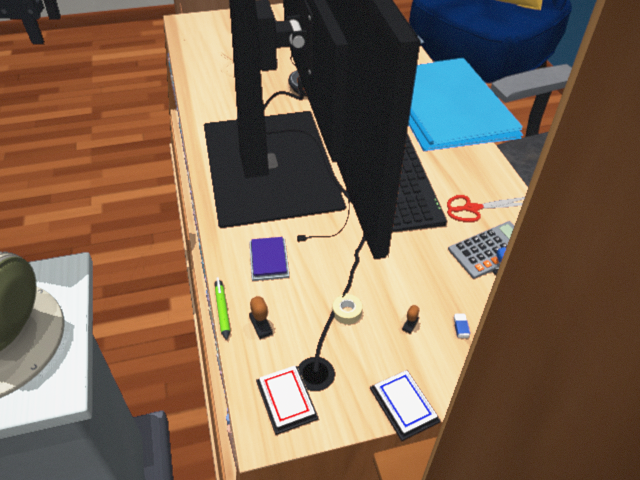

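The top view shows the purple pad at (299,273), the red slip at (422,288), the blue slip at (442,215), the large stamp at (360,292) and a small look-alike at (385,187). The side view has the large stamp at (260,312), the pad at (269,257) and the red slip at (288,395).

```bash
cat > h.py <<'E'
import cv2, numpy as np
def ray(c,uv,z):
    K=c["K"]; p=np.linalg.inv(K)@[uv[0],uv[1],1]
    d=np.array(c["attitude"])@[p[0],-p[1],-p[2]]; o=np.array(c["xyz"])
    return o+d*(z-o[2])/d[2]
def mask(c,lo,hi,roi):
    h=cv2.cvtColor(c["frame"],cv2.COLOR_RGB2HSV); m=cv2.inRange(h,lo,hi)
    z=np.zeros_like(m); x0,y0,x1,y1=roi; z[y0:y1,x0:x1]=m[y0:y1,x0:x1]; return z
def big(m):
    cs,_=cv2.findContours(m,cv2.RETR_EXTERNAL,cv2.CHAIN_APPROX_NONE)
    return max(cs,key=cv2.contourArea)[:,0].astype(float)
def rect(c,m,z):
    "project contour on plane z; min-area rect: centre, sizes mm, long axis angle"
    P=np.array([ray(c,u,z)[:2] for u in big(m)])
    (x,y),(w,h),a=cv2.minAreaRect((P*1000).astype(np.float32))
    a=a if w>h else a+90
    return np.round([x,y,max(w,h),min(w,h),(a+90)%180-90],1)
E
python3 - <<'E'
import pickle; from h import *
d=pickle.load(open("d0.pkl","rb"))
J={"ink":((115,90,60),(140,255,255),{"top":(265,245,335,300),"side":(235,225,300,285)},.016),
"red":((170,90,100),(180,255,255),{"top":(390,262,455,312),"side":(245,350,325,440)},.016),
"blue":((112,90,60),(130,255,255),{"top":(415,192,470,237),"side":(365,365,445,445)},.016),
"knob":((4,120,40),(14,255,190),{"top":(342,278,378,304),"side":(243,290,278,325)},.050),
"base":((0,0,0),(180,255,60),{"top":(342,278,378,304),"side":(243,310,278,342)},.012)}
for n,(lo,hi,r,z) in J.items():
    for v in("top","side"):
        m=mask(d[v],lo,hi,r[v])
        try: print(n,v,rect(d[v],m,z),m.nonzero()[0].size)
        except Exception as e: print(n,v,e)
im=[]
for v,(x0,y0,x1,y1) in(("top",(335,270,385,310)),("side",(235,285,285,345))):
    im.append(cv2.resize(d[v]["frame"][y0:y1,x0:x1,::-1],(390,400 if v=="side" else 312),interpolation=cv2.INTER_NEAREST))
im[0]=cv2.copyMakeBorder(im[0],0,88,0,0,cv2.BORDER_CONSTANT)
cv2.imwrite("pics/st.png",np.hstack(im))
E
```

```text
ink top [462.5  58.5  81.9  56.5  83.6] 870
ink side [461.2  55.6  86.4  57.3  82.7] 1175
red top max() iterable argument is empty
red side [ 455.2 -247.     7.1    3.1  -14.4] 128
blue top [ 599.2 -267.9   70.3   44.   -77.8] 97
blue side [ 598.4 -267.1   71.2   44.9  -78.5] 306
knob top [422.3 -78.9  30.1  19.1 -89.4] 121
knob side [421.2 -79.6  46.4  23.7 -85.4] 286
base top max() iterable argument is empty
base side [420.9 -81.8  51.4  21.8 -78.4] 260
```

View pics/st.png

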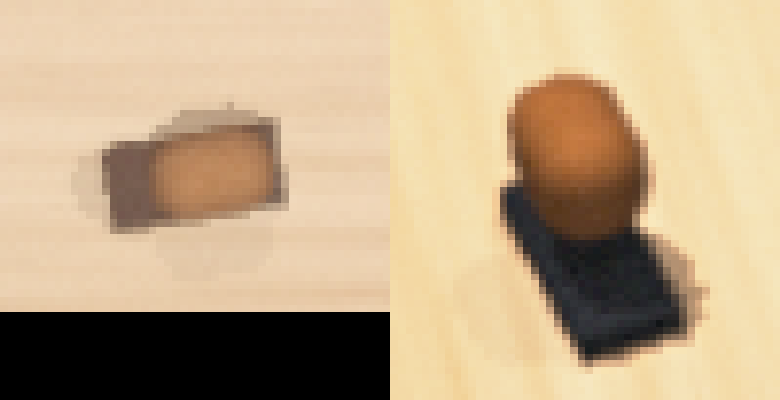

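The crop shows the knob above the dark base. In the top crop the base corners lie at about (103,148), (113,231), (288,207) and (280,118), so the long axis points about 9° off world -y.

```bash
python3 - <<'E'
import pickle; from h import *
from cell import monitor
d=pickle.load(open("d0.pkl","rb"))
for v,r in {"top":(390,262,455,312),"side":(245,350,325,440)}.items():
    m=mask(d[v],(0,60,120),(5,255,255),r)|mask(d[v],(168,60,100),(180,255,255),r)
    if v=="side": # skip warm wood
        pass
    print("red",v,rect(d[v],m,.016),(m>0).sum())
q=np.array([(103,148),(113,231),(288,207),(280,118)])/7.8+[335,270]
P=np.array([ray(d["top"],u-.5,.008)[:2] for u in q])
(x,y),(w,h),a=cv2.minAreaRect((P*1000).astype(np.float32)); print("base",x,y,w,h,a)
# marker, tape roll
for v,r in {"top":(300,305,380,330)}.items(): print("marker",rect(d[v],mask(d[v],(35,100,60),(60,255,255),r),.008))
print("tape",ray(d["top"],(364,229),.015),"eraser",ray(d["top"],(397,157),.01))
E
```

```text
red top [ 433.8 -217.4   72.1   46.4  -83. ] 182
red side [ 433.5 -216.6   71.2   46.5  -83.3] 365
base 422.3837585449219 -78.74701690673828 25.3011531829834 52.0573844909668 8.344711303710938
marker [365.7 -36.1  91.1  14.4  88.3]
tape [ 0.56310915 -0.08789827  0.015     ] eraser [ 0.73407311 -0.16575774  0.01      ]
```

```bash
cat > go.py <<'E'
import sys, numpy as np
from cell import monitor
from scipy.spatial.transform import Rotation as Ro
def go(x,y,z,yaw):
    s=monitor.observe(); R=np.array(s["eef_rot"]); a=np.radians(yaw)
    ty=np.array([np.cos(a),np.sin(a),0]); tz=np.array([0,0,-1.]); T=np.c_[np.cross(ty,tz),ty,tz]
    sh=R.T@(np.array([x,y,z])-s["eef_pos"])/.4; tu=Ro.from_matrix(R.T@T).as_rotvec()/(np.pi/2)
    print("row",np.round(np.r_[tu,sh],4).tolist(),"t",round(s["t"],2),"pos",np.round(s["eef_pos"],4),"yaw",np.round(np.degrees(np.arctan2(R[1,1],R[0,1])),2),"tilt",np.round(R[:,2],3),"F",np.round(s["force"],2),"w",round(s["grip_width"],4),"ff",round(s["finger_force"],2),"q",np.round(s["q"],2))
if __name__=="__main__": go(*map(float,sys.argv[1:]))
E
python3 go.py .27 .25 .25 45; python3 go.py .422 -.079 .12 8.5
```

```text
row [-0.0008, 0.0, 0.3448, -0.5043, -0.605, 0.0136] t 0.1 pos [0.1327 0.5335 0.2552] yaw 76.03 tilt [-0.001 -0.001 -1.   ] F [0.02 0.05 0.02] w 0.0883 ff 0.0 q [ 1.11  0.38  1.3   0.    1.46 -0.22]
row [-0.0008, 0.0003, 0.7503, -1.0717, -1.311, 0.3394] t 0.1 pos [0.1327 0.5335 0.2552] yaw 76.03 tilt [-0.001 -0.001 -1.   ] F [0.02 0.05 0.02] w 0.0883 ff 0.0 q [ 1.11  0.38  1.3   0.    1.46 -0.22]
```

```bash
python3 -m inch '[[[0,0,0.07,-0.1,-0.12,0,70],[0,0,0.14,-0.2,-0.24,0,70],[0,0,0.21,-0.3,-0.36,0,70],[0,0,0.28,-0.4,-0.48,0,70],[0,0,0.345,-0.5,-0.6,0,70]]]' && python3 go.py .422 -.079 .14 8.5
```

```text
t: 0.72
eef_pos: [0.2692, 0.2508, 0.2557]
eef_rot: [[-0.705, 0.709, 0.0], [0.709, 0.705, -0.0], [-0.0, 0.0, -1.0]]
force: [1.1, 0.4, 0.4]
grip_width: 0.0619
finger_force: 0.0
row [0.0001, 0.0001, 0.4035, -0.854, -0.3102, 0.2893] t 0.72 pos [0.2692 0.2508 0.2557] yaw 44.82 tilt [ 0. -0. -1.] F [1.12 0.36 0.39] w 0.0619 ff 0.0 q [ 0.42  0.05  1.74 -0.    1.35 -0.36]
```

```bash
python3 -m inch '[[[0,0,0.08,-0.13,-0.045,0,70],[0,0,0.16,-0.26,-0.09,0,70],[0,0,0.24,-0.39,-0.14,0,70],[0,0,0.32,-0.52,-0.19,0.05,70],[0,0,0.40,-0.65,-0.23,0.1,70]]]' && python3 go.py .422 -.079 .12 8.5
```

```text
t: 1.35
eef_pos: [0.388, 0.0017, 0.2153]
eef_rot: [[-0.151, 0.988, 0.001], [0.988, 0.151, -0.0], [-0.0, 0.001, -1.0]]
force: [1.2, 0.7, 0.6]
grip_width: 0.0619
finger_force: 0.0
row [0.0005, 0.0001, 0.0022, -0.2122, 0.0534, 0.2384] t 1.35 pos [0.388  0.0017 0.2153] yaw 8.7 tilt [ 0.001 -0.    -1.   ] F [1.16 0.67 0.57] w 0.0619 ff 0.0 q [-0.3   0.14  1.77  0.    1.23 -0.46]
```

```bash
python3 -m inch '[[[0,0,0,-0.07,0.02,0.05,70],[0,0,0,-0.14,0.04,0.12,70],[0,0,0.002,-0.212,0.053,0.2,70],[0,0,0.002,-0.212,0.053,0.238,70],[0,0,0.002,-0.212,0.053,0.238,70]]]' && python3 go.py .422 -.079 .045 8.5
python3 - <<'E'
from cell import vision; import cv2
c=vision.capture("side")["frame"][240:400,200:400,::-1]
cv2.imwrite("pics/s1.png",cv2.resize(c,(750,600)))
E
```

```text
t: 1.98
eef_pos: [0.4212, -0.0768, 0.1197]
eef_rot: [[-0.153, 0.988, -0.003], [0.988, 0.153, 0.001], [0.002, -0.002, -1.0]]
force: [0.0, -0.2, 0.1]
grip_width: 0.0614
finger_force: 0.0
row [-0.0015, -0.0011, 0.003, -0.0061, 0.0015, 0.1867] t 1.98 pos [ 0.4212 -0.0768  0.1197] yaw 8.77 tilt [-0.003  0.001 -1.   ] F [ 0.03 -0.18  0.08] w 0.0614 ff 0.0 q [-0.46  0.34  1.83  0.    0.97 -0.61]
```

View pics/s1.png

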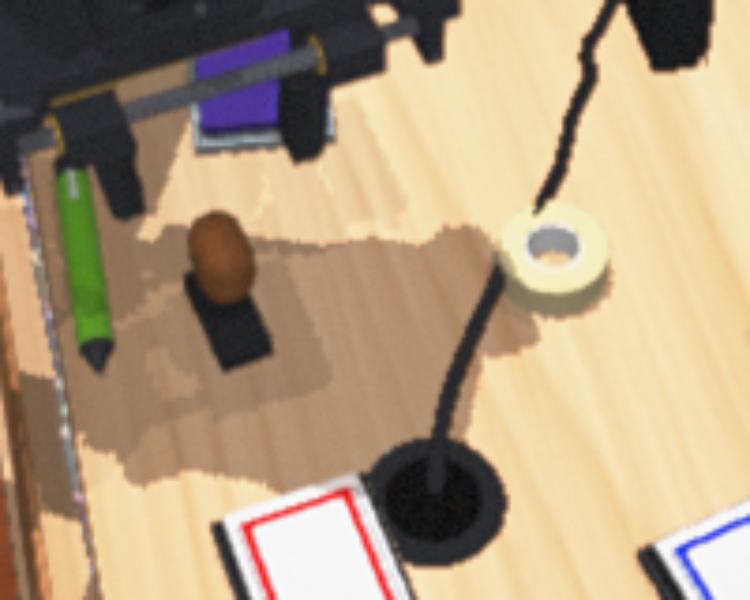

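The jaws straddle the knob: fingertips are at about (125,215) and (305,158) in the crop, knob at (222,258), with the marker and tape clear.

```bash
python3 -m inch '[[[0,0,0.003,-0.006,0.002,0.05,70],[0,0,0.003,-0.006,0.002,0.1,70],[0,0,0.003,-0.006,0.002,0.15,70],[0,0,0.003,-0.006,0.002,0.187,70],[0,0,0.003,-0.006,0.002,0.187,70]]]' 25 && python3 -m inch '[[[0,0,0,0,0,0,30],[0,0,0,0,0,0,20],[0,0,0,0,0,0,10],[0,0,0,0,0,0,10],[0,0,0,0,0,0,10]]]' 25 && python3 go.py .422 -.079 .12 8.5
```

```text
t: 2.65
eef_pos: [0.423, -0.0788, 0.046]
eef_rot: [[-0.149, 0.989, -0.0], [0.989, 0.149, 0.0], [0.0, -0.0, -1.0]]
force: [-0.2, 0.3, -0.1]
grip_width: 0.0616
finger_force: 0.0
t: 3.28
eef_pos: [0.423, -0.0791, 0.0459]
eef_rot: [[-0.148, 0.989, 0.0], [0.989, 0.148, -0.0], [-0.0, 0.0, -1.0]]
force: [-0.3, 1.0, 3.1]
grip_width: 0.0233
finger_force: 25.0
row [0.0001, 0.0001, 0.0003, 0.0007, -0.0024, -0.1853] t 3.27 pos [ 0.423  -0.0791  0.0459] yaw 8.53 tilt [ 0. -0. -1.] F [-0.3   0.97  3.14] w 0.0233 ff 25.0 q [-0.46  0.48  1.91 -0.    0.75 -0.61]
```

```bash
python3 -m inch '[[[0,0,0,0,0,-0.05,10],[0,0,0,0,0,-0.1,10],[0,0,0,0,0,-0.15,10],[0,0,0,0,0,-0.185,10],[0,0,0,0,0,-0.185,10]]]' && python3 go.py .462 .057 .12 -7
python3 - <<'E'
from cell import vision; import cv2, pickle
c=vision.capture("side"); pickle.dump(c,open("d2.pkl","wb"))
cv2.imwrite("pics/s2.png",cv2.resize(c["frame"][200:400,200:400,::-1],(600,600)))
E
```

```text
t: 3.9
eef_pos: [0.4232, -0.0792, 0.1203]
eef_rot: [[-0.148, 0.989, 0.002], [0.989, 0.148, -0.001], [-0.001, 0.002, -1.0]]
force: [0.4, 0.8, -0.4]
grip_width: 0.023
finger_force: 25.0
row [0.0011, 0.0005, 0.1726, 0.3224, 0.1463, 0.0006] t 3.9 pos [ 0.4232 -0.0792  0.1203] yaw 8.54 tilt [ 0.002 -0.001 -1.   ] F [ 0.36  0.81 -0.35] w 0.023 ff 25.0 q [-0.46  0.34  1.82  0.    0.97 -0.61]
```

View pics/s2.png

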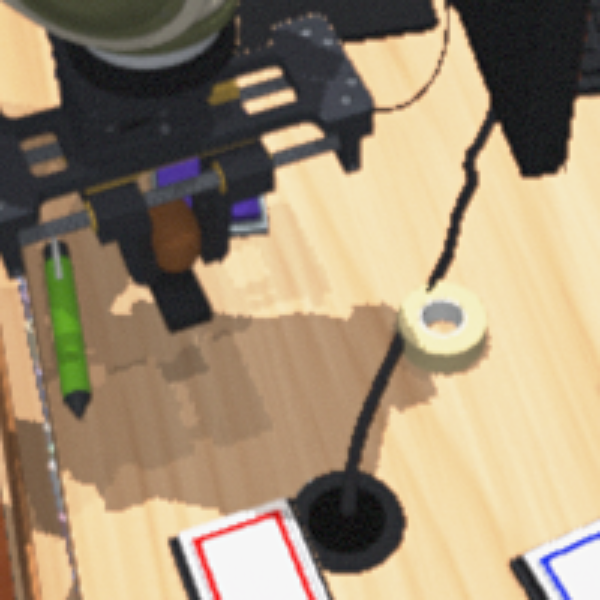

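The stamp is lifted between the fingers. The near bottom edge of its base runs from about (172,332) to (212,318) in the crop.

```bash
python3 - <<'E'
import pickle; from h import *
c=pickle.load(open("d2.pkl","rb"))
for u in((172,332),(212,318)): print(ray(c,np.array(u)/3+200-.5,.0743))
E
python3 -m inch '[[[0,0,0.04,0.08,0.035,0,10],[0,0,0.08,0.16,0.07,0,10],[0,0,0.12,0.24,0.11,0,10],[0,0,0.173,0.322,0.146,0,10],[0,0,0.173,0.322,0.146,0,10]]]' && python3 go.py .462 .057 .07 -7
```

```text
[ 0.4159405  -0.10054805  0.0743    ]
[ 0.43709792 -0.09691388  0.0743    ]
t: 4.58
eef_pos: [0.4614, 0.0585, 0.1188]
eef_rot: [[0.12, 0.993, -0.001], [0.993, -0.12, 0.0], [0.0, -0.001, -1.0]]
force: [-0.4, -0.4, -0.7]
grip_width: 0.0235
finger_force: 25.0
row [-0.0009, -0.0001, 0.0013, -0.0036, 0.002, 0.122] t 4.58 pos [0.4614 0.0585 0.1188] yaw -6.88 tilt [-0.001  0.    -1.   ] F [-0.42 -0.4  -0.71] w 0.0235 ff 25.0 q [-0.13  0.4   1.73  0.    1.01 -0.01]
```

```bash
python3 -m inch '[[[0,0,0,-0.004,0.002,0.05,10],[0,0,0,-0.004,0.002,0.1,10],[0,0,0,-0.004,0.002,0.13,10],[0,0,0,-0.004,0.002,0.14,10],[0,0,0,-0.004,0.002,0.148,10]]]' && python3 -m inch '[[[0,0,0,0,0,0.001,10],[0,0,0,0,0,0.001,10],[0,0,0,0,0,0.001,10],[0,0,0,0,0,0.001,10],[0,0,0,0,0,0.001,10]]]' && python3 go.py .462 .057 .07 -7
```

```text
t: 5.2
eef_pos: [0.4624, 0.055, 0.0607]
eef_rot: [[0.123, 0.992, 0.0], [0.992, -0.123, -0.0], [-0.0, 0.0, -1.0]]
force: [-0.3, 0.1, 1.5]
grip_width: 0.0231
finger_force: 25.0
t: 5.82
eef_pos: [0.4624, 0.0552, 0.0603]
eef_rot: [[0.122, 0.992, 0.0], [0.992, -0.122, -0.0], [-0.0, 0.001, -1.0]]
force: [0.1, -0.9, 1.1]
grip_width: 0.0231
finger_force: 25.0
row [0.0003, 0.0, -0.0004, 0.0043, -0.0014, -0.0243] t 5.83 pos [0.4624 0.0552 0.0603] yaw -7.04 tilt [ 0. -0. -1.] F [ 0.14 -0.92  1.05] w 0.0231 ff 25.0 q [-0.14  0.5   1.8  -0.    0.85 -0.01]
```

```bash
python3 -m inch '[[[0,0,0,0,0,0.003,10],[0,0,0,0,0,0.006,10],[0,0,0,0,0,0.007,10],[0,0,0,0,0,0.007,10],[0,0,0,0,0,0.007,10]]]' && python3 -m inch '[[[0,0,0,0,0,0,10],[0,0,0,0,0,0,10],[0,0,0,0,0,0,10],[0,0,0,0,0,0,10],[0,0,0,0,0,0,10]]]' && python3 go.py .462 .057 .12 -7
```

```text
t: 6.45
eef_pos: [0.4623, 0.0552, 0.0574]
eef_rot: [[0.123, 0.992, 0.0], [0.992, -0.123, -0.0], [-0.0, 0.0, -1.0]]
force: [0.2, -0.9, 3.8]
grip_width: 0.0227
finger_force: 25.0
t: 7.08
eef_pos: [0.4623, 0.0552, 0.0574]
eef_rot: [[0.123, 0.992, 0.0], [0.992, -0.123, -0.0], [-0.0, 0.0, -1.0]]
force: [1.1, -0.4, 5.4]
grip_width: 0.0231
finger_force: 25.0
row [0.0001, 0.0, -0.0005, 0.0043, -0.0012, -0.1566] t 7.08 pos [0.4623 0.0552 0.0574] yaw -7.04 tilt [ 0. -0. -1.] F [ 1.08 -0.41  5.37] w 0.0231 ff 25.0 q [-0.14  0.5   1.8  -0.    0.84 -0.01]
```

```bash
python3 -m inch '[[[0,0,0,0,0,0,10],[0,0,0,0,0,0,10],[0,0,0,0,0,-0.05,10],[0,0,0,0,0,-0.1,10],[0,0,0,0,0,-0.157,10]]]' && python3 go.py .4335 -.217 .12 6.8
```

```text
t: 7.7
eef_pos: [0.4614, 0.0555, 0.1201]
eef_rot: [[0.123, 0.992, -0.003], [0.992, -0.123, 0.001], [0.0, -0.003, -1.0]]
force: [0.4, 0.4, -0.5]
grip_width: 0.0232
finger_force: 25.0
row [-0.0017, -0.0004, -0.1538, -0.6847, 0.0143, -0.0001] t 7.7 pos [0.4614 0.0555 0.1201] yaw -7.04 tilt [-0.003  0.001 -1.   ] F [ 0.42  0.45 -0.52] w 0.0232 ff 25.0 q [-0.14  0.4   1.73  0.    1.02 -0.01]
```

```bash
python3 -m inch '[[[0,0,-0.03,-0.13,0.003,0,10],[0,0,-0.06,-0.27,0.006,0,10],[0,0,-0.1,-0.41,0.009,0,10],[0,0,-0.13,-0.55,0.012,0,10],[0,0,-0.154,-0.685,0.014,0,10]]]' && python3 -m inch '[[[0,0,0,0,0,0.02,10],[0,0,0,0,0,0.04,10],[0,0,0,0,0,0.06,10],[0,0,0,0,0,0.08,10],[0,0,0,0,0,0.08,10]]]' && python3 go.py .4335 -.217 .07 6.8
python3 - <<'E'
from cell import vision; import cv2, pickle
c=vision.capture("side"); pickle.dump(c,open("d3.pkl","wb"))
cv2.imwrite("pics/s3.png",cv2.resize(c["frame"][310:450,220:360,::-1],(600,600)))
E
```

```text
t: 8.32
eef_pos: [0.4333, -0.2187, 0.1196]
eef_rot: [[-0.12, 0.993, -0.001], [0.993, 0.12, 0.002], [0.002, -0.001, -1.0]]
force: [0.9, 0.0, 0.3]
grip_width: 0.0234
finger_force: 25.0
t: 8.95
eef_pos: [0.4341, -0.2167, 0.0876]
eef_rot: [[-0.12, 0.993, -0.001], [0.993, 0.12, 0.001], [0.001, -0.001, -1.0]]
force: [0.7, -0.0, 0.0]
grip_width: 0.0228
finger_force: 25.0
row [-0.0006, -0.0006, 0.0008, -0.0007, -0.0016, 0.0439] t 8.95 pos [ 0.4341 -0.2167  0.0876] yaw 6.87 tilt [-0.001  0.001 -1.   ] F [ 0.69 -0.02  0.  ] w 0.0228 ff 25.0 q [-0.71  0.47  1.72  0.    0.95 -0.83]
```

View pics/s3.png

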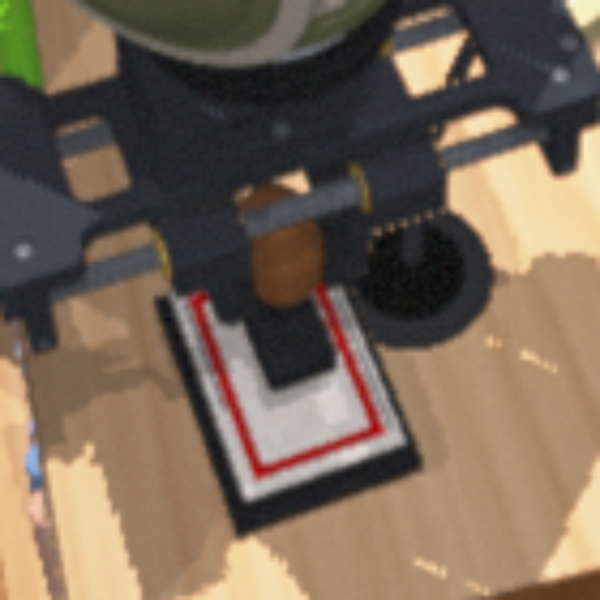

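The stamp hangs over the red frame. Its near bottom edge runs from (272,390) to (335,370) in the crop, and the frame's near outer corners are at (258,478) and (383,432).

```bash
python3 - <<'E'
import pickle; from h import *
c=pickle.load(open("d3.pkl","rb"))
for z,us in((.0416,((272,390),(335,370))),(.016,((258,478),(383,432)))):
    P=[ray(c,np.array(u)/(600/140)+[220,310]-.5,z)[:2] for u in us]; m=(P[0]+P[1])/2; print(z,P,m)
    print(" minus end offset ->", m-(.025 if z>.03 else .0355)*np.array([np.cos(np.radians(-83)),np.sin(np.radians(-83))]))
E
python3 -m inch '[[[0,0,0,0,-0.001,0.015,10],[0,0,0,0,-0.001,0.03,10],[0,0,0,0,-0.001,0.045,10],[0,0,0,0,-0.001,0.045,10],[0,0,0,0,-0.001,0.045,10]]]' && python3 go.py .4335 -.217 .059 6.8
python3 - <<'E'
from cell import vision; import cv2, pickle
c=vision.capture("side"); pickle.dump(c,open("d4.pkl","wb"))
cv2.imwrite("pics/s4.png",cv2.resize(c["frame"][350:450,230:330,::-1],(600,600)))
E
```

```text
0.0416 [array([ 0.42518832, -0.23804559]), array([ 0.44665128, -0.23619608])] [ 0.4359198  -0.23712084]
 minus end offset -> [ 0.43287307 -0.21230718]
0.016 [array([ 0.41611981, -0.25422298]), array([ 0.45970048, -0.24868602])] [ 0.43791014 -0.2514545 ]
 minus end offset -> [ 0.43358378 -0.21621911]
t: 9.62
eef_pos: [0.4339, -0.2175, 0.0702]
eef_rot: [[-0.119, 0.993, 0.0], [0.993, 0.119, -0.0], [-0.0, 0.0, -1.0]]
force: [0.6, 0.2, 0.2]
grip_width: 0.023
finger_force: 25.0
row [0.0001, 0.0001, 0.0002, 0.0013, -0.0007, 0.028] t 9.62 pos [ 0.4339 -0.2175  0.0702] yaw 6.82 tilt [ 0. -0. -1.] F [0.55 0.17 0.17] w 0.023 ff 25.0 q [-0.71  0.5   1.73 -0.    0.91 -0.83]
```

View pics/s4.png

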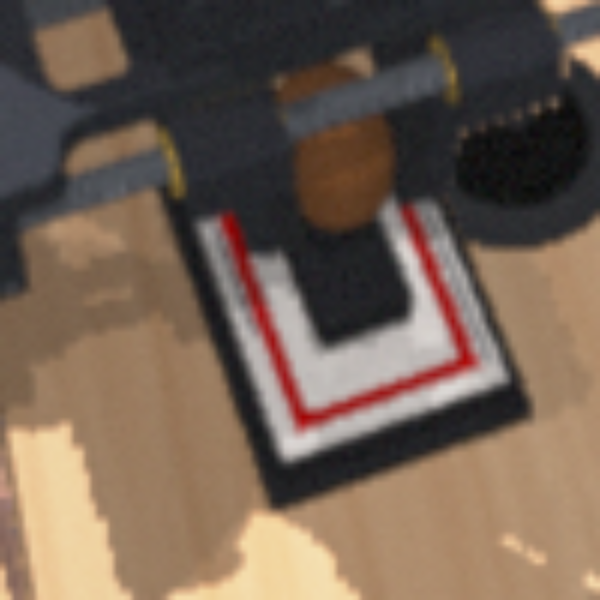

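Here the near bottom edge of the stamp is at (325,347) to (410,315), and the frame's near outer corners are at (300,430) and (478,362). The stamp reads about 4 mm toward +y, so I will shift 3 mm toward -y and then press.

```bash
python3 - <<'E'
import pickle; from h import *
c=pickle.load(open("d4.pkl","rb"))
for z,us,o in((.0242,((325,347),(410,315)),.025),(.016,((300,430),(478,362)),.0355)):
    P=[ray(c,np.array(u)/6+[230,350]-.5,z)[:2] for u in us]; m=(P[0]+P[1])/2
    print(z,m-o*np.array([np.cos(np.radians(-83)),np.sin(np.radians(-83))]))
E
python3 -m inch '[[[0,0,0,-0.007,0,0,10],[0,0,0,-0.007,0,0.01,10],[0,0,0,-0.007,0,0.018,10],[0,0,0,-0.007,0,0.024,10],[0,0,0,-0.007,0,0.028,10]]]' && python3 -m inch '[[[0,0,0,0,0,0.001,10],[0,0,0,0,0,0.001,10],[0,0,0,0,0,0.001,10],[0,0,0,0,0,0.001,10],[0,0,0,0,0,0.001,10]]]' && python3 go.py .4335 -.22 .058 6.8
```

```text
0.0242 [ 0.43288257 -0.21316581]
0.016 [ 0.43372075 -0.21598756]
t: 10.3
eef_pos: [0.4341, -0.2202, 0.0589]
eef_rot: [[-0.119, 0.993, -0.0], [0.993, 0.119, -0.0], [0.0, -0.0, -1.0]]
force: [-1.1, -0.9, 4.0]
grip_width: 0.0229
finger_force: 25.0
t: 10.92
eef_pos: [0.4341, -0.2202, 0.0586]
eef_rot: [[-0.119, 0.993, -0.0], [0.993, 0.119, -0.0], [-0.0, -0.0, -1.0]]
force: [-1.6, 1.4, 3.7]
grip_width: 0.0232
finger_force: 25.0
row [-0.0, 0.0, 0.0002, 0.0007, -0.0015, 0.0015] t 10.93 pos [ 0.4341 -0.2202  0.0586] yaw 6.82 tilt [-0. -0. -1.] F [-1.58  1.36  3.73] w 0.0232 ff 25.0 q [-0.71  0.52  1.74 -0.    0.88 -0.83]
```

```bash
H='[[[0,0,0,0,0,0,10]]]'; python3 -m inch '[[[0,0,0,0,0,0.002,10],[0,0,0,0,0,0.002,10],[0,0,0,0,0,0.002,10],[0,0,0,0,0,0.002,10],[0,0,0,0,0,0.002,10]]]' && python3 -m inch '[[[0,0,0,0,0,0,10],[0,0,0,0,0,0,10],[0,0,0,0,0,0,10],[0,0,0,0,0,0,10],[0,0,0,0,0,0,10]]]' && python3 -m inch '[[[0,0,0,0,0,0,10],[0,0,0,0,0,0,10],[0,0,0,0,0,0,10],[0,0,0,0,0,0,10],[0,0,0,0,0,0,10]]]' && python3 -m inch '[[[0,0,0,0,0,0,10],[0,0,0,0,0,0,10],[0,0,0,0,0,0,10],[0,0,0,0,0,0,10],[0,0,0,0,0,0,10]]]' && python3 -m inch '[[[0,0,0,0,0,0,10],[0,0,0,0,0,0,10],[0,0,0,0,0,0,10],[0,0,0,0,0,0,10],[0,0,0,0,0,0,10]]]' && python3 -m inch '[[[0,0,0,0,0,0,10],[0,0,0,0,0,0,10],[0,0,0,0,0,0,10],[0,0,0,0,0,0,10],[0,0,0,0,0,0,10]]]' 
python3 - <<'E'
from cell import vision; import cv2, pickle
c=vision.capture("side")
cv2.imwrite("pics/s5.png",cv2.resize(c["frame"][350:450,230:330,::-1],(600,600)))
E
```

```text
t: 11.55
eef_pos: [0.4341, -0.2202, 0.0578]
eef_rot: [[-0.119, 0.993, 0.0], [0.993, 0.119, -0.0], [-0.0, 0.0, -1.0]]
force: [-1.7, 0.4, 5.4]
grip_width: 0.0229
finger_force: 25.0
t: 12.18
eef_pos: [0.4341, -0.2202, 0.0578]
eef_rot: [[-0.119, 0.993, 0.0], [0.993, 0.119, -0.0], [-0.0, -0.0, -1.0]]
force: [-1.2, 0.2, 5.7]
grip_width: 0.0232
finger_force: 25.0
t: 12.8
eef_pos: [0.4341, -0.2202, 0.0578]
eef_rot: [[-0.119, 0.993, 0.0], [0.993, 0.119, -0.0], [-0.0, 0.0, -1.0]]
force: [-1.9, 0.4, 5.5]
grip_width: 0.0235
finger_force: 25.0
t: 13.42
eef_pos: [0.4341, -0.2202, 0.0578]
eef_rot: [[-0.119, 0.993, 0.0], [0.993, 0.119, -0.0], [-0.0, 0.0, -1.0]]
force: [-2.2, -0.1, 5.5]
grip_width: 0.0234
finger_force: 25.0
t: 14.05
eef_pos: [0.4341, -0.2202, 0.0578]
eef_rot: [[-0.119, 0.993, 0.0], [0.993, 0.119, -0.0], [-0.0, 0.0, -1.0]]
force: [-2.1, 0.4, 6.6]
grip_width: 0.0232
finger_force: 25.0
t: 14.68
eef_pos: [0.4341, -0.2202, 0.0578]
eef_rot: [[-0.119, 0.993, -0.0], [0.993, 0.119, -0.0], [-0.0, -0.0, -1.0]]
force: [-2.1, 0.4, 5.9]
grip_width: 0.0229
finger_force: 25.0
```

View pics/s5.png

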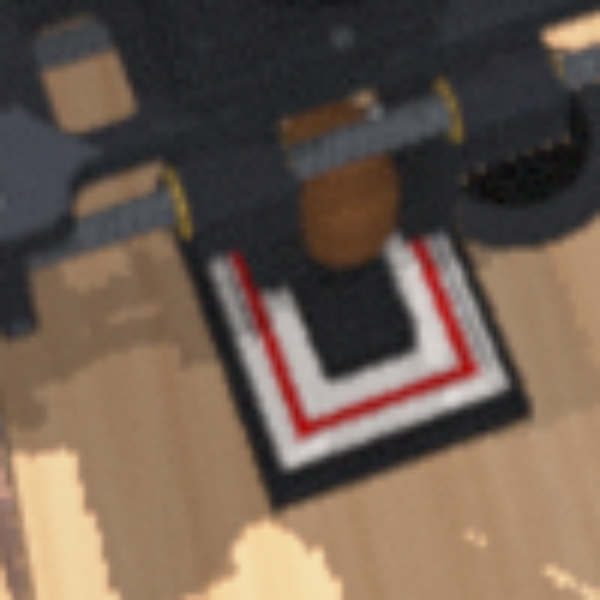

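The base sits inside the red frame. The gap to the near edge is about 30 px (roughly 6–7 mm, nominal 7), and the side gaps match at about 43 and 40 px.

```bash
python3 -c "
from cell import close_job; print(close_job())"
```

```text
the job is handed in; nothing more can be done
None
```

I inked the stamp on the purple pad, set it inside the red frame and held it pressed at about 5–6 N for over three seconds; I handed the job in at about 15 s with it still gripped and pressed, but no pass/fail verdict came back.

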